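# Take the flashlight from its bracket and train it on the printer's dial

### The job

Swing the hasp up off its catch and right over to the back, then draw the red flashlight up out of its bracket. Turn it to point squarely at the dial on the printer's sloping front, its beam centred on the dial from about a hand's breadth (10 to 15 cm) away, without touching the printer, and finish still holding it up there, steady, so that the setting can be read. Leave the dial's setting and the other things on the cart alone.

Things in the scene. Friction and masses are not known exactly. Their poses are not given: they have to be found in the camera images.
- bracket: Blue-grey steel flashlight bracket screwed to the cart; place and yaw vary. Origin under its 170 x 90 x 6 mm base plate on the socket's axis, z up. Upright socket: inner diameter 40, outer 47, floor 10, mouth 61 mm high. Hinge upright behind (own x = +60 mm, 44 wide, 168 high); catch post in front (x = -50, 20 wide, 156 high, staple top 174 high). Both sides (own +-y) are open.
- socket_mouth (a point): Centre of the socket's mouth, 61 mm above the cart.
- hasp (a joint): Angle of the bright steel hasp (rad): 0 = level over the flashlight's tail, slot on the staple (every start); pi/2 = standing up; 2.7 = stop, lying back. Loose hinge, 60 g: let go short of upright it falls forward to 0; let go past 1.7 it falls back to the stop and stays.
- hasp_hinge (a point): Middle of the hasp's hinge axis (the bracket's own y), 58 mm behind the socket's axis (own +x) and 164 mm above the cart. The hasp is a strap 24 mm wide and 3 thick, 2.5 mm above the flashlight's tail.
- hasp_lip (a point): Centre of the rolled finger lip at the hasp's free end: a roll 12 mm in diameter, 24 mm wide along the hinge axis, 140 mm from the hinge, 8 mm above the strap's middle (at the start 82 mm in front of the socket's axis, 172 mm above the cart). Its two ends can be pinched from above (closing along the bracket's y) and swung in an arc about the hinge; it turns between the fingers.
- flashlight: Red aluminium flashlight, 150 mm long, 0.12 to 0.24 kg, loose, standing lens down in the socket (lens 10 mm, tail 160 mm above the cart; it must rise 51 mm to come out). Origin at the lens face's centre, own z from lens to tail; the beam leaves along own -z. Head 36 mm in diameter for 36 mm, then barrel and black tail cap 26 mm. Its yaw does not matter.
- flashlight_tail (a point): Centre of the flashlight's tail end, 150 mm from the lens face.
- printer: Light grey desktop label printer, fixed; place and yaw vary. 230 mm deep (own x), 200 wide (own y), 165 high; origin on the cart top, on its middle line, 75 mm behind the lower front edge; the front faces own -x. From 77 mm height on the front slopes back over 105 mm to the top; this sloping panel bears the dial, a dark display and two buttons.
- dial (a joint): Angle of the black printer dial (rad, clockwise from 0 to 4.7); its start varies; it is to stay as it is.
- dial_face (a point): Centre of the dial's outer face, on its axis: own z is the dial's axis, pointing out of the printer, forward and up, 0.70 rad (40 deg) from vertical. In the printer's frame at x = -35, y = -40, z = +136 mm. The dial is 34 mm in diameter (44 at its foot), 16 high, on a round white scale 60 mm in diameter.
- dial_pointer (a point): Outer end of the white pointer mark on the dial's face, 16 mm from its axis.
- vase: Squat white ceramic vase, empty, 106 mm in diameter, 90 mm high, loose; origin under its centre. Bystander; changes places with the phone stand.
- phone_stand: Clear acrylic phone stand, 95 x 75 mm, 105 mm high, loose; origin under its centre. Bystander.
- clipboard: Small brown clip board with a sheet of paper and a chrome spring clip, 230 (x) x 165 (y) x 4 mm, clip 16 mm high, loose, lying flat; origin under its centre. Bystander.
Not all that is in view belongs to the job. Leave any pink or yellow look-alike of the bracket alone.

How it is judged (in metres and radians):
On the way, in this order (a step that is already met when the one before it is completed fails the run):
1. the hasp is swung over to the back while the flashlight still stands in its socket (value of joint hasp above 2 rad and distance of flashlight from where it was at the start of the episode below 0.012 m), for 0.2 s.
2. the flashlight is held by the fingers with its lens above the socket's mouth (height (world z) of flashlight above 0.064 m and contact force between the fingers and flashlight above 1 N), for 0.1 s.
At the end, for the whole second after the job is handed in: The fingers hold the flashlight still, carried by nothing else, lens over 140 mm above the cart; its axis passes within 25 mm (each way) of the dial's centre, lens 70 to 190 mm from the dial's face, within 0.40 rad of the dial's axis; the hasp lies back beyond 2.0 rad (contact force between the fingers and flashlight above 1 N and x of dial_face in the frame of flashlight between -0.025 and 0.025 m and y of dial_face in the frame of flashlight between -0.025 and 0.025 m and z of dial_face in the frame of flashlight between -0.19 and -0.07 m and angle between the z axis of flashlight and the z axis of dial_face, either way round below 0.4 rad and height (world z) of flashlight above 0.14 m and linear speed of flashlight below 0.03 m/s and angular speed of flashlight below 0.2 rad/s and contact force between flashlight and printer below 0.2 N and contact force between flashlight and bracket below 0.2 N and contact force between flashlight and vase below 0.2 N and contact force between flashlight and phone_stand below 0.2 N and contact force between flashlight and clipboard below 0.2 N and value of joint hasp above 2 rad); the arm keeps its last pose, push and grip.
It fails at once if the robot or the flashlight pushes on the printer (contact force between any of flashlight, the fingers, the arm and printer above 2 N).
It fails at once if the dial's setting is changed (distance of dial_pointer from where it was at the start of the episode above 0.005 m).
It fails at once if the vase, phone stand or clip board is shifted by more than 20 mm or the vase tipped (distance of any of vase, phone_stand, clipboard from where it was at the start of the episode above 0.02 m or angle between vase's own z axis and vertical above 0.3 rad).
It also fails if it takes over 42 s, if anything falls off the work surface, if the arm or the gripper's body presses on something with over 40 N, if the wrist force passes 120 N, or if a joint passes its speed limit or range.

### The arm

A 7-joint arm with a two-finger parallel gripper is mounted at the origin on the work surface. World frame = base frame: x ahead of the robot, y to its left, z up, the work surface at z = 0. Lengths are in mm, angles in degrees, forces in N, time in s.
With the tool pointing down it reaches from about 400 to 850 mm from the base axis. Payload 4.5 kg.
Tool frame: the origin (TCP) lies midway between the tips of the shut fingers; the grasp point (between the pads) lies 19 mm behind it; z points along the fingers, y is the line along which they close (so a half turn about z gives the same grasp; the last joint's range is limited). The gripper opens to 85 mm and grips with 20 to 120 N. Pads are 22 mm wide; open, the fingers measure 114 mm over their backs; the gripper's body (76 mm by 85 mm) begins 54 mm behind the grasp point. The pads swing forward as they close: fully open they stand 13 mm farther back than shut.
Start: joints at [1.937, 39.483, -11.15, 89.685, 9.013, 51.709, -12.324], TCP at [625.023, 0.026, 231.317] pointing down, gripper open.
Joint ranges: [-172.22, 172.22], [-26.19, 119.32], [-84.43, 86.54], [7.71, 146.69], [-57.33, 237.33], [2.42, 119.75], [-152.13, 152.13]. Speed limits (degrees/s): [147.25, 147.25, 180, 180, 180, 180, 180].

### API

Orientations are given as a 3x3 rotation matrix whose columns are the frame's x, y, z axes.
In Python, from rig import bot, kin, state, cams, workorder gives the robot as it stands. Calls block until the motion is done:
- bot.move_ptp(position, orientation): joint-space move of the TCP to a pose.
- bot.line_to(position, rotation=None, vel=150): straight line of the TCP; rotation=None keeps the orientation; vel is the mean speed in mm/s.
- bot.movej(angles): joint-space move.
- bot.gripper_to(opening, newtons=None): finger opening in mm; newtons is the grip in N (None keeps the last); returns when the fingers have stopped.
- bot.hold(seconds).
- kin.inverse_kinematics(position, orientation): joint angles nearest the present ones, or None.
- state(): the state.
- cams.read_camera(name): name is "scene" or "side" or "wrist"; returns a dict with "color" (480x640x3 uint8, red, green, blue), "z_map" (480x640 float32, mm along the optical axis (not along the pixel's ray), 0 where there is no reading), "camera_matrix" (3x3 intrinsics, pixels), "k1" (the pictures are not rectified: a ray, as slopes to the right and down, at radius r is drawn at 1 + k1 r^2 times it, then the intrinsics apply), "pose" (4x4, takes a point from camera to world coordinates). Camera axes: x right, y down, z forward; pixel columns grow to the right and rows downward; lengths in mm; the calibration is good to about 2 mm. A picture is of the moment at which its call begins.
A pose or a line that the arm cannot do raises bot.PlanningError and nothing moves.
- workorder.sign_off(): hands the job in; it is judged then, once.
The state is a dict: "t": time; "joint_positions": joint angles; "joint_vel": joint speeds; "effort": joint torques, N m; "ee_pos": TCP position; "orientation": TCP orientation; "wrist_force": force on the tool from outside, world axes, zero at the start; "torque": the same for the moment, N m; "gripper_width": finger opening in mm; "gripper_force": force on a finger pad.
Only numpy, scipy, OpenCV 4.12 (cv2) and the standard library are available. Lean on these libraries where they do the work, as an engineer would, in place of code of your own. Each camera call takes 0.05 s, during which the arm holds its last target. There are 200 camera calls.

## Working session

There is one attempt and no reset: what is moved stays moved. The work goes in short steps, each a Python script; the robot and the scene stay as the last script left them, time stands still between calls to the robot, and variables do not carry over. Pictures are saved under pics/ and viewed, at most 10 in all, crops included, and the job is handed in when it is done.

```bash
ls; mkdir -p pics
cat > h.py <<'E'
import numpy as np, cv2
from rig import bot, kin, state, cams, workorder
def shot(n):
    return cams.read_camera(n)
def save(c,f,crop=None,s=1):
    im=c["color"]
    if crop: x0,y0,x1,y1=crop; im=im[y0:y1,x0:x1]
    im=cv2.resize(im,None,fx=s,fy=s,interpolation=cv2.INTER_CUBIC)
    cv2.imwrite(f,im[:,:,::-1])
def ray(c,u,v):
    K=np.array(c["camera_matrix"]);k=c["k1"]
    d=np.array([(u-K[0,2])/K[0,0],(v-K[1,2])/K[1,1]]);s=d.copy()
    for _ in range(20): s=d/(1+k*(s@s))
    return np.array([s[0],s[1],1.])
def pt(c,u,v,z=None):
    "world point at pixel from depth, or on the plane of height z"
    P=np.array(c["pose"]);r=ray(c,u,v);w=P[:3,:3]@r
    if z is not None: return P[:3,3]+w*(z-P[2,3])/w[2]
    zz=c["z_map"][int(round(v)),int(round(u))]
    return P[:3,3]+w*zz if zz>0 else None
def cloud(c):
    K=np.array(c["camera_matrix"]);P=np.array(c["pose"])
    v,u=np.mgrid[:480,:640];dx=(u-K[0,2])/K[0,0];dy=(v-K[1,2])/K[1,1];x,y=dx,dy
    for _ in range(20):
        f=1+c["k1"]*(x*x+y*y);x,y=dx/f,dy/f
    z=c["z_map"];p=np.stack([x*z,y*z,z],-1)@P[:3,:3].T+P[:3,3]
    p[z<=0]=np.nan;return p
def tri(*obs):
    "triangulate (c,u,v) observations"
    A=np.zeros((3,3));b=np.zeros(3)
    for c,u,v in obs:
        P=np.array(c["pose"]);w=P[:3,:3]@ray(c,u,v);w/=np.linalg.norm(w)
        M=np.eye(3)-np.outer(w,w);A+=M;b+=M@P[:3,3]
    return np.linalg.solve(A,b)
E
python3 - <<'E'
from h import *
import pickle
d={n:shot(n) for n in("scene","side","wrist")}
pickle.dump(d,open("s0.pkl","wb"))
for n in("scene","side"):save(d[n],f"pics/{n}.png",s=1.25);print(n,np.round(d[n]["pose"],2).tolist(),d[n]["k1"])
print(state()["t"])
E
```

```text
pics
scene [[0.97, 0.14, -0.18, 697.87], [0.23, -0.65, 0.73, -753.07], [-0.01, -0.75, -0.66, 716.81], [0.0, 0.0, 0.0, 1.0]] -0.0386269173041711
side [[-0.75, -0.31, 0.59, -311.14], [-0.67, 0.37, -0.65, 873.34], [-0.02, -0.88, -0.48, 832.09], [0.0, 0.0, 0.0, 1.0]] 0.017354551970759444
0.15
```

View pics/scene.png

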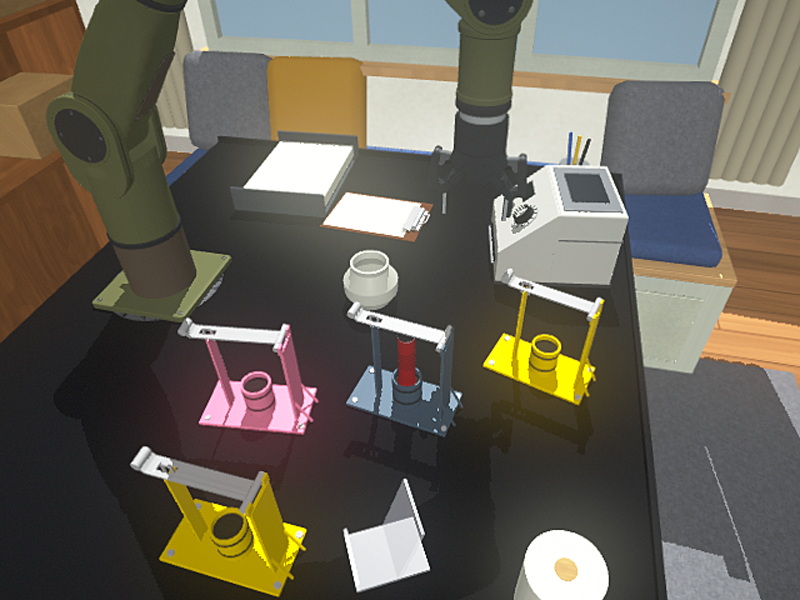

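View pics/side.png

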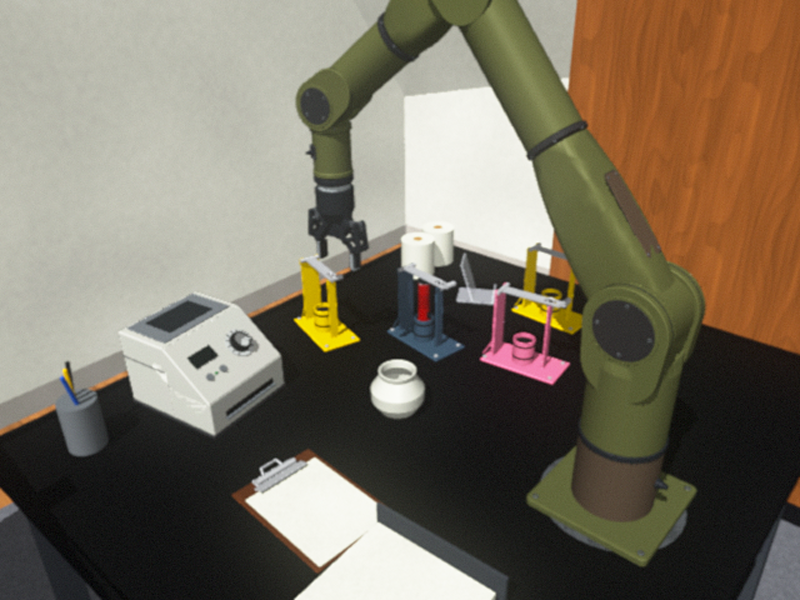

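Both views show the blue-grey bracket, with the red flashlight in it, at scene (405,370) and side (425,310). Look-alikes are pink at scene (258,390) and yellow at (545,350) and (230,530). I choose the blue-grey one because only it holds the red flashlight. The printer dial is at scene (523,212) and side (241,342), and the vase stands between the bracket and the robot. I'll check the choice in close crops.

Run:
```python
from h import *
import pickle
d=pickle.load(open("s0.pkl","rb"))
a=cv2.resize(d["scene"]["color"][235:350,265:380],None,fx=5,fy=5,interpolation=cv2.INTER_CUBIC)
cv2.imwrite("pics/cs.png",a[:,:,::-1])
a=cv2.resize(d["side"]["color"][205:290,305:380],None,fx=5,fy=5,interpolation=cv2.INTER_CUBIC)
b=cv2.resize(d["side"]["color"][235:320,90:165+5],None,fx=5,fy=5,interpolation=cv2.INTER_CUBIC)
cv2.imwrite("pics/cd.png",np.hstack([a,b])[:,:,::-1])
```

```text
(no output)
```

View pics/cs.png

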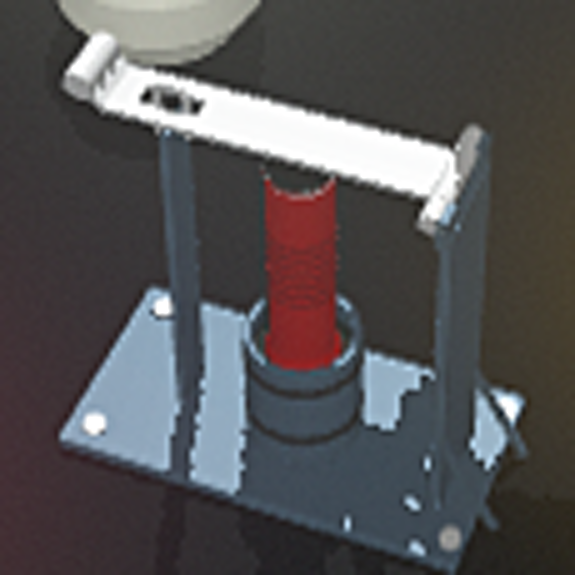

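View pics/cd.png

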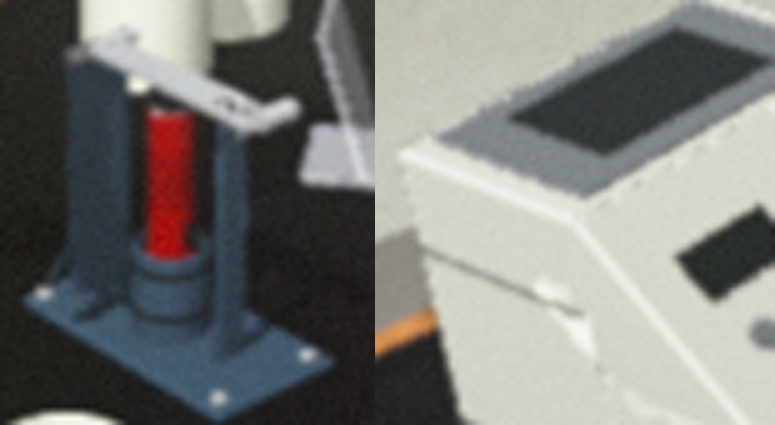

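The crops confirm it: the red barrel is in the blue-grey bracket. The lip is at scene (283.6,248.6) and side (361,227.4). The socket mouth is at scene (325.8,301.4) and side (339.2,256.6).

Run:
```python
from h import *
import pickle
np.set_printoptions(precision=1,suppress=True)
d=pickle.load(open("s0.pkl","rb"));s,e=d["scene"],d["side"]
lip=tri((s,283.6,248.6),(e,361,227.4));mo=tri((s,325.8,301.4),(e,339.2,256.6));di=tri((s,418,170),(e,192.8,273.6))
print("lip",lip,pt(s,284,249),pt(e,361,227),"mouth",mo,"dial",di,pt(s,418,170),pt(e,193,274))
for n in("scene","side"):
    c=d[n];p=cloud(c);q=p.reshape(-1,3);col=c["color"].reshape(-1,3).astype(int)
    near=np.hypot(q[:,0]-mo[0],q[:,1]-mo[1])<110
    m=near&(q[:,2]>150)&(q[:,2]<200);x=q[m];cen=np.median(x,0)
    u,sv,vt=np.linalg.svd(x-x.mean(0),full_matrices=0)
    print(n,"hasp",m.sum(),x.mean(0),vt[0],np.degrees(np.arctan2(vt[0,1],vt[0,0])),"z",np.percentile(x[:,2],[5,50,95]), "along",np.percentile((x-mo)@vt[0],[0,2,98,100]))
    r=near&(col[:,0]>90)&(col[:,1]<60)&(col[:,2]<60)&(q[:,2]>20);x=q[r];print(" red",r.sum(),x.mean(0),x[:,2].min(),x[:,2].max())
    # printer
    dd=np.hypot(q[:,0]-di[0],q[:,1]-di[1])<90
    m=dd&(q[:,2]>85)&(q[:,2]<160);x=q[m];rng=np.random.default_rng(0);best=0
    for _ in range(1500):
        a,b,cc=x[rng.choice(len(x),3,False)];nn=np.cross(b-a,cc-a);l=np.linalg.norm(nn)
        if l<1:continue
        nn/=l
        if nn[2]<0: nn=-nn
        if not .6<nn[2]<.9: continue
        k=abs((x-a)@nn)<2.5
        if k.sum()>best:best=k.sum();K=k
    xx=x[K];mm=xx.mean(0);nn=np.linalg.svd(xx-mm,full_matrices=0)[2][2];nn*=np.sign(nn[2])
    print(" panel",len(x),best,mm,nn,np.degrees(np.arccos(nn[2])),"yaw",np.degrees(np.arctan2(-nn[1],-nn[0])),"dial height over panel",(di-mm)@nn)
    m=(np.hypot(q[:,0]-di[0],q[:,1]-di[1])<250)&(abs(q[:,2]-165)<4);x=q[m];print(" top",m.sum(),x.mean(0))
    if m.sum()>50: print(cv2.minAreaRect(x[:,:2].astype(np.float32)))
```

```text
lip [ 478.5 -181.9  172.4] [ 481.6 -185.4  175.6] [ 476.8 -181.2  174.2] mouth [ 557.1 -187.    52.5] dial [697.  210.8 127.7] [698.1 221.2 122.7] [701.1 206.4 121.7]
scene hasp 1101 [ 555.9 -194.4  165.9] [ 1.  -0.2 -0. ] -8.918849792526698 z [155.5 166.3 175.5] along [-91.2 -85.9  62.6  63.7]
 red 469 [ 560.6 -202.4  101. ] 52.449454051229395 149.80586678610427
 panel 1946 1092 [708.9 209.6 126.4] [-0.6 -0.1  0.8] 39.79618499678329 yaw 9.608418057988137 dial height over panel 8.452880483727373
 top 1266 [807.  242.3 166.4]
((806.6827392578125, 262.23028564453125), (132.8564453125, 201.1331024169922), 8.893519401550293)
side hasp 344 [ 555.6 -184.7  165.6] [-1.   0.1  0.1] 171.9734986859637 z [152.4 166.4 176.7] along [-68.9 -61.2  89.6  92.7]
 red 234 [ 554.8 -181.3  103.1] 55.43318182445205 147.69533059343985
 panel 2323 1507 [702.1 228.6 122.1] [-0.6 -0.1  0.8] 40.30124043264828 yaw 9.535600221840275 dial height over panel 9.484526936344409
 top 1298 [791.2 279.3 166.3]
((807.0119018554688, 266.66912841796875), (140.4883270263672, 203.6718292236328), 9.451126098632812)
```

```bash
cat >> h.py <<'E'
np.set_printoptions(precision=3,suppress=True)
def rz(a): c,s=np.cos(a),np.sin(a); return np.array([[c,-s,0],[s,c,0],[0,0,1.]])
def ry(a): c,s=np.cos(a),np.sin(a); return np.array([[c,0,s],[0,1,0],[-s,0,c]])
DOWN=np.diag([1.,-1,-1])
E
python3 - <<'E'
from h import *
import pickle
d=pickle.load(open("s0.pkl","rb"))
st=state();R=np.array(st["orientation"]);P=np.array(d["wrist"]["pose"])
print(R);print("cam in tool",R.T@(P[:3,3]-st["ee_pos"]),"\n",R.T@P[:3,:3]);print(d["wrist"]["camera_matrix"])
yaw=np.radians(-8.7)
for f in(0,np.pi):
    RR=rz(yaw+f)@DOWN
    for p in([515,-185,330],[478,-182,172],[558,-193,119]):print(f,p,kin.inverse_kinematics(p,RR))
Rp=rz(np.radians(9.3))@ry(-.7)@rz(np.pi)@DOWN   # tool z = -dial axis?
for f in(0,np.pi):
    n=rz(np.radians(9.3))@np.array([-np.sin(.7),0,np.cos(.7)])
    y=rz(np.radians(9.3))@np.array([0,1 if f==0 else -1,0]);z=-n;Rt=np.c_[np.cross(y,z),y,z]
    t=np.array([690,205,136])+n*(115+150-41)
    print("aim",t,kin.inverse_kinematics(t,Rt))
E
```

```text
[[-0.     1.    -0.001]
 [ 1.     0.    -0.   ]
 [-0.    -0.001 -1.   ]]
cam in tool [  70.306    1.177 -142.211] 
 [[-0.    -0.961 -0.276]
 [ 1.     0.    -0.002]
 [ 0.002 -0.276  0.961]]
[[386.926   0.    314.369]
 [  0.    386.926 239.078]
 [  0.      0.      1.   ]]
0 [515, -185, 330] [  4.325  27.733  17.103  96.271  -9.349  57.398 -74.071]
0 [478, -182, 172] [  8.3    36.908  11.971 113.357 -13.957  31.092 -68.764]
0 [558, -193, 119] [  8.081  46.193  11.487 102.045 -15.188  33.27  -69.823]
3.141592653589793 [515, -185, 330] [ 38.096  30.476 -38.157  94.531  20.736  62.249  75.294]
3.141592653589793 [478, -182, 172] [ 35.599  39.034 -32.526 111.952  32.974  38.474  63.621]
3.141592653589793 [558, -193, 119] [ 31.913  48.194 -30.764 100.714  35.43   41.125  63.382]
aim [547.592 181.68  307.325] [ 14.214  35.659 -71.597 129.643  99.172  53.869 -23.698]
aim [547.592 181.68  307.325] [-31.248  21.72    0.658 131.624 129.817  17.514 122.051]
```

Run:
```python
from h import *
import pickle
R=rz(np.pi)@DOWN
bot.move_ptp([650,190,320],R);bot.hold(.3);a=shot("wrist");print(state()["t"])
R=rz(np.radians(-8.7)+np.pi)@DOWN
bot.move_ptp([530,-188,340],R);bot.hold(.3);b=shot("wrist");print(state()["t"],state()["ee_pos"])
pickle.dump((a,b),open("s1.pkl","wb"))
A=cv2.resize(np.hstack([a["color"],b["color"]]),(800,300));
save(a,"pics/wa.png");save(b,"pics/wb.png",s=1.25)
```

```text
1.525
3.35 [ 530.239 -187.501  339.917]
```

View pics/wa.png

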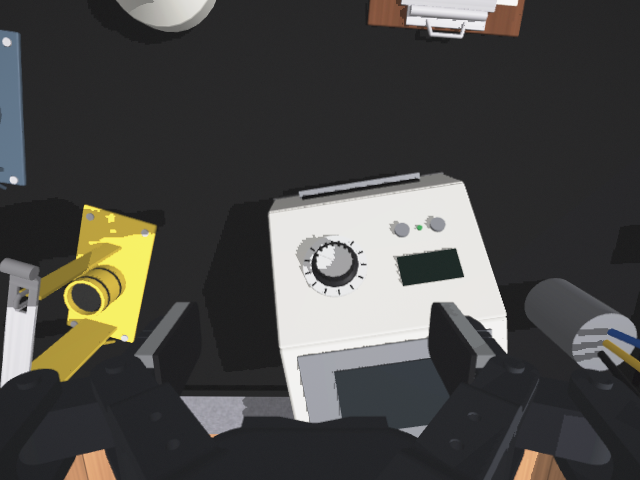

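View pics/wb.png

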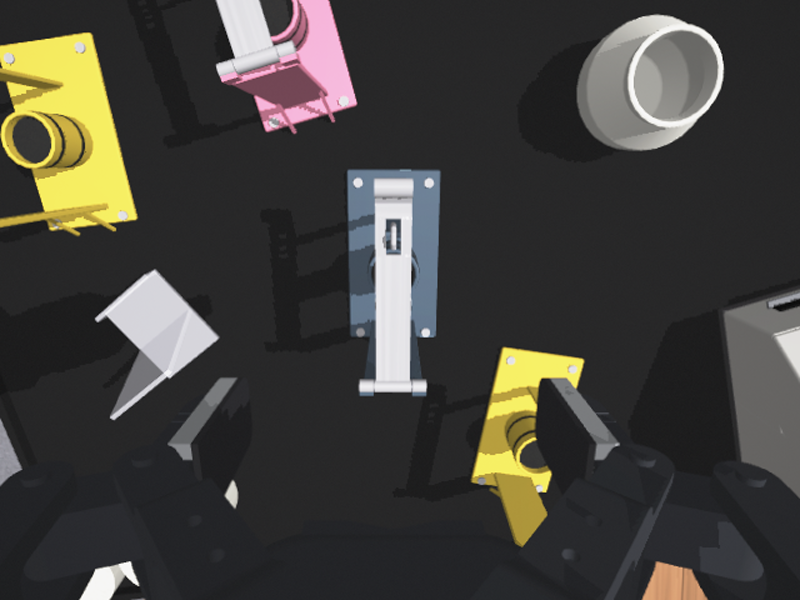

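The wrist view of the printer shows the dial face at (334,260). The wrist view of the bracket shows the lip at (393,186) and the hinge roll at (392.5,387) in the enlarged picture, so the bracket lies in line with the tool.

Run:
```python
from h import *
import pickle
d=pickle.load(open("s0.pkl","rb"));s,e=d["scene"],d["side"];a,b=pickle.load(open("s1.pkl","rb"))
l=(314.4,148.8);h=(314,309.6)
L=pt(b,*l,172);H=pt(b,*h,164);print("lip",L,tri((b,*l),(s,283.6,248.6),(e,361,227.4)),"hinge",H,"len",np.linalg.norm((L-H)[:2]))
hs=tri((b,*h),(s,265+450/5,235+177/5));print("hinge tri",hs)
t=np.arctan2(*(H-L)[[1,0]]);print("yaw",np.degrees(t))
for k in((348,170),(440,170),(437,336),(350,337)):print(pt(b,k[0]/1.25,k[1]/1.25,6))
print("socket from hinge",H[:2]-58*np.array([np.cos(t),np.sin(t)]),"lip",L[:2]+82*np.array([np.cos(t),np.sin(t)]))
# dial
print("dial",pt(a,334,260,136),tri((a,334,260),(s,418,170),(e,192.8,273.6)),pt(a,334,260))
p=cloud(a);q=p.reshape(-1,3)
m=(abs(q[:,2]-165)<2)&(q[:,0]>680)&(q[:,1]>100);print("top",m.sum(),q[m].min(0),q[m].max(0))
# panel corners (lower z=77, upper z=165)
for u,v,z in((270,212,77),(464,182,77),(281,348,165),(506,318,165)):print(pt(a,u,v,z),pt(a,u,v))
m=(q[:,0]>560)&(q[:,0]<720)&(q[:,1]<-20)&(q[:,1]>-200)&(q[:,2]>20);print("yellow",np.nanpercentile(q[m],[1,99],axis=0))
```

```text
lip [ 477.394 -178.9    172.   ] [ 477.688 -180.166  172.273] hinge [ 617.847 -200.585  164.   ] len 142.11744359242078
hinge tri [ 616.154 -200.895  165.564]
yaw -8.77670721436471
[ 464.372 -220.211    6.   ]
[ 477.539 -133.487    6.   ]
[ 644.14  -157.473    6.   ]
[ 631.533 -247.795    6.   ]
socket from hinge [ 560.526 -191.735] lip [ 558.433 -191.412]
dial [693.855 206.711 136.   ] [697.133 209.004 127.762] [699.206 207.53  120.534]
top 5537 [732.611 159.049 163.   ] [858.272 490.831 167.   ]
[662.695 144.208  77.   ] None
[632.329 338.523  77.   ] [642.433 367.899   1.12 ]
[764.768 160.085 165.   ] [766.672 159.78  161.921]
[736.518 352.958 165.   ] [823.846 444.809  -1.878]
yellow [[681.064 -69.148  24.173]
 [719.919 -37.475 178.115]]
```

```bash
cat >> h.py <<'E'
YB=np.radians(-8.8);RB=rz(YB);HG=np.array([617.,-200.4,164]);SO=np.array([559.5,-191.6,0]);DI=np.array([693.5,206.7,136]);RT=rz(YB+np.pi)@DOWN
def lip(th): c,s=np.cos(th),np.sin(th); return HG+RB@np.array([-140*c+8*s,0,140*s+8*c])
E
python3 - <<'E'
from h import *
print("reach",[kin.inverse_kinematics(lip(t)-[0,0,17],RT) is not None for t in(0,1,2.1)],lip(0),lip(2.1))
bot.move_ptp(lip(0)+[0,0,60],RT)
bot.line_to(lip(0)-[0,0,17],RT,vel=120)
bot.gripper_to(0,25);st=state();print(st["t"],"w",st["gripper_width"],st["gripper_force"],st["wrist_force"],st["ee_pos"])
if 20<st["gripper_width"]<28:
    for t in np.arange(.21,2.11,.21):
        bot.line_to(lip(t)-[0,0,17],RT,vel=150);st=state();print(round(t,2),round(st["t"],2),st["gripper_width"],np.round(st["wrist_force"],1))
c=shot("scene");save(c,"pics/h1.png",(200,60,520,360),2)
E
```

```text
reach [True, True, True] [ 478.648 -178.982  172.   ] [ 693.671 -212.269  280.811]
5.275 w 23.1554947713427 28.02746510681743 [-0.578 -1.492  3.211] [ 478.657 -179.354  155.245]
0.21 5.62 23.186977052159026 [-0.1 -0.8 -1.9]
0.42 5.97 23.247180574791507 [-1.2 -2.1 -0.7]
0.63 6.33 23.16489535891203 [-1.  -2.1  0.3]
0.84 6.67 23.10639073511823 [ 0.9 -3.1  0.5]
1.05 7.03 23.269795596442123 [-1.1 -3.1 -0.8]
1.26 7.38 23.101271408726586 [-1.4 -4.   0.1]
1.47 7.72 22.933024891952883 [-2.2 -4.8  0.5]
1.68 8.07 23.455166161235823 [-1.5 -3.6  2.6]
1.89 8.43 23.398415011526417 [ 0.8 -4.1  3.9]
2.1 8.78 23.45695130565971 [ 0.6 -5.1  3.7]
```

View pics/h1.png

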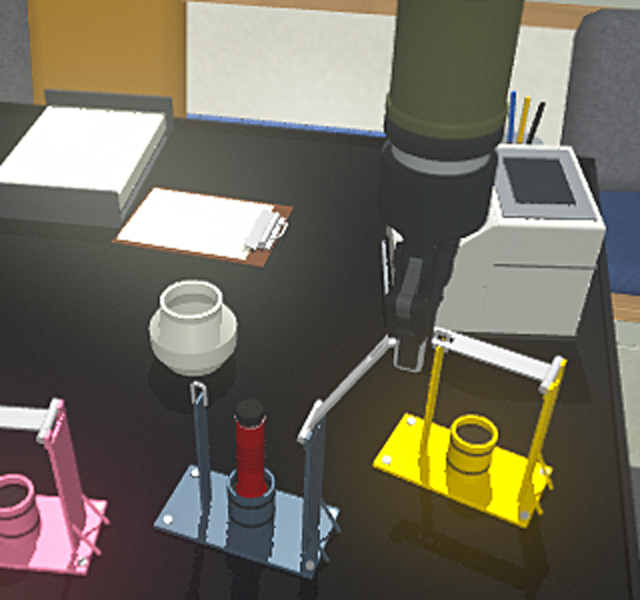

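The hasp is held back past upright and the flashlight stands with its tail bare. Next I release the hasp, look down on the tail and locate the cap by code.

Run:
```python
from h import *
import pickle
bot.gripper_to(85);bot.line_to(lip(2.1)+[0,0,60],RT,vel=200)
bot.move_ptp(SO+[0,0,270],RT);bot.hold(.3)
c={n:shot(n) for n in("wrist","scene","side")};pickle.dump(c,open("s2.pkl","wb"));print(state()["t"],state()["ee_pos"])
for n in c:
    q=cloud(c[n]).reshape(-1,3)
    r=np.hypot(*(q[:,:2]-SO[:2]).T)<35
    m=r&(abs(q[:,2]-160)<5);x=q[m];print(n,m.sum(),x.mean(0),x.min(0),x.max(0))
    m=np.hypot(*(q[:,:2]-lip(2.7)[:2]).T)<25;m&=q[:,2]>185;print("  lip",m.sum(),q[m].mean(0) if m.any() else 0,lip(2.7))
a=cv2.resize(c["wrist"]["color"],(533,400));b=cv2.resize(c["side"]["color"][180:330,280:380],(267,400))
cv2.imwrite("pics/f1.png",np.hstack([a,b])[:,:,::-1])
```

```text
11.0917 [ 559.871 -191.474  269.99 ]
wrist 1096 [ 558.863 -191.436  159.561] [ 546.583 -204.211  155.094] [ 572.175 -179.051  161.919]
  lip 0 0 [ 745.459 -220.286  216.601]
scene 134 [ 558.924 -194.774  160.179] [ 546.358 -206.614  155.089] [ 571.074 -180.898  163.857]
  lip 234 [ 736.982 -222.386  220.429] [ 745.459 -220.286  216.601]
side 50 [ 558.537 -186.864  159.39 ] [ 545.099 -204.809  155.208] [ 573.47  -172.869  162.447]
  lip 52 [ 737.551 -214.514  220.047] [ 745.459 -220.286  216.601]
```

View pics/f1.png

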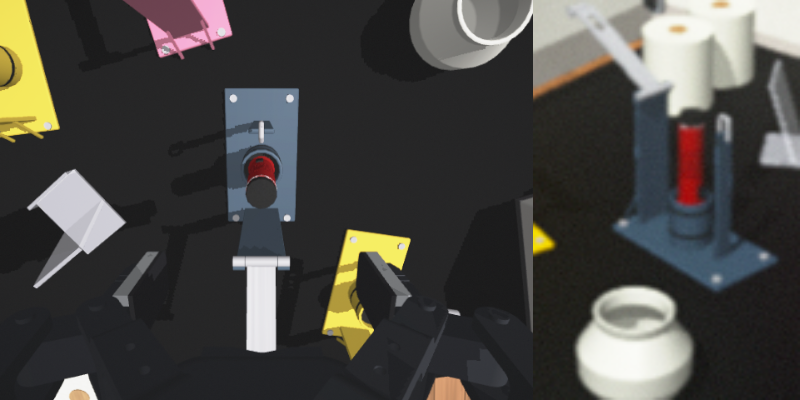

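The hasp lies back. The tail cap centre from the wrist depth is (558.9,-191.4), 160 high, which matches the text.

Run:
```python
from h import *
T=np.array([558.9,-191.4,118])
bot.line_to(T,RT,vel=120);bot.gripper_to(0,70);st=state();print(st["t"],st["gripper_width"],st["gripper_force"],st["wrist_force"])
if 23<st["gripper_width"]<29:
    bot.line_to(T+[0,0,70],RT,vel=80);bot.line_to(T+[0,0,212],RT,vel=150)
    st=state();print(st["t"],st["gripper_width"],st["gripper_force"],st["wrist_force"])
    n=rz(np.radians(9.2))@np.array([-np.sin(.7),0,np.cos(.7)]);z=-n
    y=rz(np.radians(9.2))@np.array([0,1,0]);Rt=np.c_[np.cross(y,z),y,z]
    t=DI+n*228
    print(kin.inverse_kinematics(t,Rt),RT,Rt)
    try: bot.line_to(t,Rt,vel=100)
    except bot.PlanningError as e: print("plan",e)
    bot.hold(.5);st=state();print(st["t"],st["ee_pos"],t,st["gripper_width"],st["joint_positions"])
    import pickle
    c={n:shot(n) for n in("wrist","scene","side")};pickle.dump(c,open("s3.pkl","wb"))
    cv2.imwrite("pics/g.png",np.hstack([c["scene"]["color"][80:380,240:600],c["side"]["color"][80:380,60:420]])[:,:,::-1])
```

```text
13.0917 24.411300390449558 68.48785042762756 [ 0.181 -0.191  2.604]
15.2167 24.32768639951757 68.64042609930038 [ 0.726  1.103 -1.703]
[ 14.152  35.348 -71.595 129.161  98.494  53.689 -23.116] [[-0.988  0.153  0.   ]
 [ 0.153  0.988  0.   ]
 [ 0.     0.    -1.   ]] [[-0.755 -0.16   0.636]
 [-0.122  0.987  0.103]
 [-0.644  0.    -0.765]]
21.875 [548.506 183.243 310.364] [548.508 183.216 310.384] 24.758825534296083 [-18.383  21.943 -17.642 130.536 114.233  23.48  -42.061]
```

View pics/g.png

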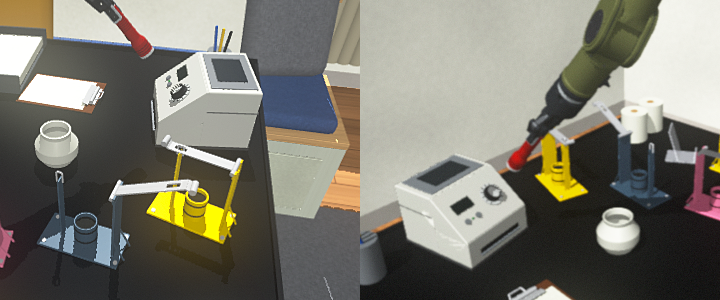

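The flashlight is held and points at the dial in both views. I'll check the axis from the measured red points before handing in.

Run:
```python
from h import *
import pickle
c=pickle.load(open("s3.pkl","rb"))
n=rz(np.radians(9.2))@np.array([-np.sin(.7),0,np.cos(.7)]);y=rz(np.radians(9.2))@np.array([0,1,0]);x=np.cross(y,n)
for k in c:
    q=cloud(c[k]).reshape(-1,3);col=c[k]["color"].reshape(-1,3).astype(int)
    m=(col[:,0]>90)&(col[:,1]<70)&(col[:,2]<70)&(np.linalg.norm(q-DI,axis=1)<320);p=q[m]-DI
    a=p@n;print(k,m.sum(),"axial",np.percentile(a,[1,99]) if m.any() else "")
    for lo in range(110,260,20):
        g=p[(a>lo)&(a<lo+20)]
        if len(g)>8: print("  ",lo,len(g),"x",np.percentile(g@x,[3,50,97]),"y",np.percentile(g@y,[3,50,97]))
```

```text
wrist 3751 axial [143.32  257.166]
   110 16 x [-17.797 -14.619  -9.054] y [-15.595  -2.566  10.903]
   130 146 x [-17.611 -14.778  -8.238] y [-14.886   5.015  15.373]
   150 1118 x [-17.206 -11.623   2.431] y [-16.263   0.249  15.332]
   170 301 x [-12.794 -10.646  -4.975] y [-9.79   4.184 11.633]
   190 270 x [-12.91  -11.192  -4.539] y [-8.497  4.068 11.844]
   210 229 x [-12.973 -11.888  -4.699] y [-8.612  1.67  11.878]
   230 1178 x [-12.915 -11.774  -8.542] y [-9.332 -0.269  8.919]
   250 493 x [-12.926 -11.559  -6.447] y [-10.451  -0.265   9.851]
scene 551 axial [128.7   249.961]
   110 12 x [-13.589   2.973  10.614] y [-16.438 -15.257 -11.843]
   130 125 x [-14.258   3.889  17.01 ] y [-19.931 -15.404  -5.233]
   150 132 x [-13.056   3.775  16.037] y [-18.583 -12.838  -3.621]
   170 89 x [-9.514  3.224 12.098] y [-15.813 -11.064  -4.184]
   190 90 x [-8.64   3.473 12.102] y [-15.168 -10.604  -4.752]
   210 79 x [-7.452  4.45  12.459] y [-15.77  -11.195  -4.818]
   230 18 x [10.259 11.775 12.754] y [-7.85  -4.006 11.684]
side 473 axial [ 17.048 239.928]
   130 68 x [-12.346  -0.11   13.972] y [11.363 16.767 21.216]
   150 106 x [-14.062  -2.835  14.071] y [ 0.376 13.358 19.946]
   170 62 x [-9.7   -1.276 10.613] y [ 5.055 12.461 15.787]
   190 60 x [-9.494 -1.713  9.191] y [ 4.898 12.97  16.615]
   210 31 x [-10.973  -1.325   8.483] y [ 1.812 13.376 18.063]
   230 11 x [-10.989  -9.566  -0.996] y [-10.156   5.214  26.883]
```

The axis runs through the dial within about 2 mm and square to it, with the lens about 120 mm away. I'm handing it in.

```bash
python3 -c "
from h import *
print(state()['t'],state()['gripper_force'],workorder.sign_off())"
```

```text
the job is handed in; nothing more can be done
22.025 68.73256623744965 None
```

I handed the job in at 22.0 s of the 42 s allowed: the hasp is swung right back, and the arm is holding the red flashlight steady and square to the dial, about 120 mm away and centred to about 2 mm by my camera measurements; no verdict came back.

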